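# Slide the specimen tray home on the drying rack

## Task

The white tray of microscope slides has been left part-way along the rails of the steel drying rack. With shut fingers, push it by its end along the rails towards the middle of the rack until you feel it drop into its locating notches and it sits level, then take the hand clear. Only push the tray, never grip, lift or tip it, and leave the pot, dishes, vial and cup where they stand.

Things in the scene. Friction and masses are not known exactly. Their poses are not given: they have to be found in the camera images.
- rack: Fixed steel drying rack, 138 mm wide (its x), 390 mm long (its y). Origin: centre of its underside, on the bench. Two rails along y, tops 50 mm above the bench, lie 34 to 62 mm either side of the centre line; between them an open channel 68 mm wide down to a 6 mm floor plate. A 5 mm flange outside each rail reaches 68 mm above the bench; the ends are open.
- home (a point): Middle of the rack on its centre line, 44 mm above the bench, axes as the rack's: the tray's origin comes to lie here when home. Each rail has an inner track (41 mm off the centre line) with a notch 55 mm towards +y from here and an outer track (55 mm off) with a notch 55 mm towards -y. Notches are 17 mm long, 6 mm deep; they hold the tray with about 2.5 mm play either way.
- tray: Loose white tray with four glass slides: a solid block 124 mm wide (x), 150 mm long (y), 22 mm high, on four feet 10 mm high and 12 mm long; 0.3 to 0.65 kg. Origin: its centre, level with the feet's undersides; the block spans 10 to 32 mm above it. Starts with axes parallel to the rack's, feet on the rail tops (origin 50 mm above the bench), 90 to 110 mm from home towards either end.
- tray_top (a point): Centre of the tray's top face, 32 mm above its origin. Flat upright end faces 75 mm either side of it along the tray's y; the one nearer the rack's end is the one to push. It slides with dry friction (pushing takes 1 to 5 N), 2 mm play to each flange. Over its notches the tray drops 6 mm (this point from 82 to 76 mm above the bench) and the notch ends stop it.
- pot: Small capped sample pot, 32 mm across, 36 mm tall, origin at the centre of its underside; stands on the floor plate between the rails, 90 to 110 mm from the middle of the rack, at the end where the tray is not. The tray passes over it without touching. Leave it alone.
- dishes: Stack of three culture dishes, 90 mm across, 48 mm tall, origin at the centre of its underside; on the bench beyond the rack. Leave it alone.
- vial: Small capped glass vial, 28 mm across, 58 mm tall, origin at the centre of its underside; on the bench beyond the rack. Leave it alone.
- cup: Blue plastic cup of swabs, 66 mm across, 90 mm tall (the swabs reach 130 mm), origin at the centre of its underside; on the bench beyond the rack. Leave it alone.
Mind the look-alikes: they are no part of the job. There is more than one size of the tray; the one meant has the size given above.

How it is judged:
By the outcome, as a careful person would: the job done as asked, in the order asked, and still so for the second after the job is handed in, with the robot touching nothing.
It also fails if it takes over 35 s, if anything falls off the work surface, if the arm or the gripper's body presses on something with over 40 N, if the wrist force passes 120 N, or if a joint passes its speed limit or range.

## Robot

A 6-joint arm with a two-finger parallel gripper is mounted at the origin on the work surface. World frame = base frame: x ahead of the robot, y to its left, z up, the work surface at z = 0. Lengths are in m, angles in rad, forces in N, time in s.
With the tool pointing down it reaches from about 0.35 to 0.85 m from the base axis. Payload 8.1 kg.
Tool frame: the origin (TCP) lies on the mounting face of the last link; the fingertips stand 186 mm ahead of it and the grasp point (between the pads) lies 167 mm ahead of it; z points along the fingers, y is the line along which they close (so a half turn about z gives the same grasp; the last joint's range is limited). The gripper opens to 93 mm and grips with 3 to 60 N. Pads are 15 mm wide; open, the fingers measure 128 mm over their backs; the gripper's body (75 mm by 188 mm) begins 65 mm behind the grasp point.
Start: joints at [-1.357, 0.13, 1.488, -0, 1.523, -0.085], TCP at [0.177, -0.573, 0.405] pointing down, gripper open.
Joint ranges: [-2.96, 2.96], [-0.89, 2.26], [0.02, 2.5], [-1.34, 4.48], [0, 2.73], [-2.66, 2.66]. Speed limits (rad/s): [2.39, 2.39, 2.79, 3.14, 3.14, 3.14].

## Interface

Orientations are given as a rotation vector (axis times angle).
In Python, from plant import * gives the robot as it stands. The module is installed in compiled form; this text tells all that it offers.
- The arm moves only by the tool arm_command, never from a script. Its argument "increments" is a list of rows, each a list of 6 numbers: the shift along the tool's x, y, z in units of 0.2 m (1.0 is 0.2 m), then the turn, a rotation vector about the tool's x, y, z in units of pi rad (1.0 is pi rad). A call has exactly 5 rows; each row is the pose to reach, as a shift and turn from the pose commanded when the call began, along the tool's axes at that moment, turning the shorter way round; what a row does not reach only later rows make up. A row lasts 1/8 s, in which the tool goes at most 62.5 mm and 10.7 degrees, less where a joint would pass 70% of its speed; a pose out of reach is approached as far as the arm can. A call with a number of a shift or a turn outside -1 to 1 is refused whole. A call with a gripper value outside its range is refused whole. "fingers" is the closure, from -1 (fully open) to 1 (shut), set as the call begins (left out, the last holds). The fingers move at their own pace and stop on an object; "force" is the grip in N (left out, the last holds). Time passes only in rows, so rows that repeat a pose let the fingers close, or fill a call up. It gives the time, the measured TCP pose, the force, the opening and the grip force at its end, in the units of the state.
- read_state(): the state, without advancing time (a new reading comes with each control period).
- read_camera(name): name is "side" or "top" or "wrist"; returns a dict with "image" (480x640x3 uint8, red, green, blue), "fx", "fy", "cx", "cy" (pixels), "T" (4x4, takes a point from camera to world coordinates). Camera axes: x right, y down, z forward; pixel columns grow to the right and rows downward; lengths in m; the calibration is good to about 2 mm. A picture is of the moment at which its call begins. There is no depth.
- close_job(): hands the job in; it is judged then, once.
The state is a dict: "t": time; "q": joint angles; "dq": joint speeds; "joint_torque": joint torques, N m; "tool_pos": TCP position; "orientation": TCP orientation; "force": force on the tool from outside, world axes, zero at the start; "wrist_torque": the same for the moment, N m; "opening": finger opening in m; "gripper_force": force on a finger pad.
Only numpy, scipy, OpenCV 4.12 (cv2) and the standard library are available. Lean on these libraries where they do the work, as an engineer would, in place of code of your own. Each camera call takes 0.05 s, during which the arm holds its last target. There are 200 camera calls.

## Working session

There is one attempt and no reset: what is moved stays moved. The work goes in short steps, Python scripts to look and compute and a tool call to move; the robot and the scene stay as the last step left them, time stands still between calls to the robot, and variables do not carry over. Pictures are saved under pics/ and viewed, at most 10 in all, crops included, and the job is handed in when it is done.

Besides the shell and the picture viewer there is one more tool, called after "Emit:" by a JSON object that holds its "op" and its "data". arm_command: Moves the arm, as the interface text tells. Shifts and turns lie within -1 to 1; 1 stands for 0.2 m of shift or pi rad of turn. Its arguments: {"type":"object","properties":{"increments":{"type":"array","items":{"type":"array","items":{"type":"number","minimum":-1,"maximum":1}}},"fingers":{"type":"number"},"force":{"type":"number"}},"required":["increments"]}

```bash
mkdir -p pics
python3 - <<'E'
from plant import *
import cv2,numpy as np
ims=[]
for n in["top","side"]:
    c=read_camera(n);cv2.imwrite(f"pics/{n}0.png",c["image"][:,:,::-1])
    print(n,c["fx"],c["cx"],c["cy"],np.round(c["T"],3).tolist())
s=read_state();print(s["tool_pos"],s["orientation"],s["t"],s["force"])
E
```

```text
top 505.54005750954803 316.4867077111182 243.38292738971117 [[0.025, -0.995, 0.097, 0.512], [-1.0, -0.027, -0.016, 0.02], [0.019, -0.096, -0.995, 0.967], [0.0, 0.0, 0.0, 1.0]]
side 446.934866749382 318.6633182660369 242.37066957463566 [[0.966, -0.156, 0.206, 0.41], [-0.259, -0.544, 0.798, -0.629], [-0.012, -0.824, -0.566, 0.54], [0.0, 0.0, 0.0, 1.0]]
[ 0.17661411 -0.57319942  0.40377859] [-3.10492935e+00 -4.67434577e-01  1.70672050e-04] 0.1 [-0.29431297  0.32570977  0.51679013]
```

View pics/top0.png

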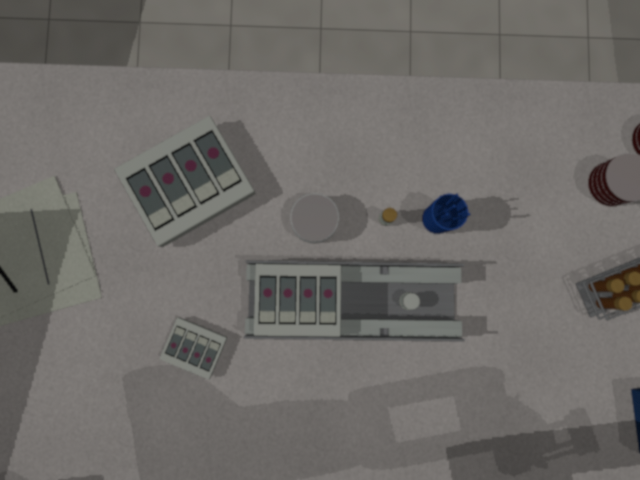

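View pics/side0.png

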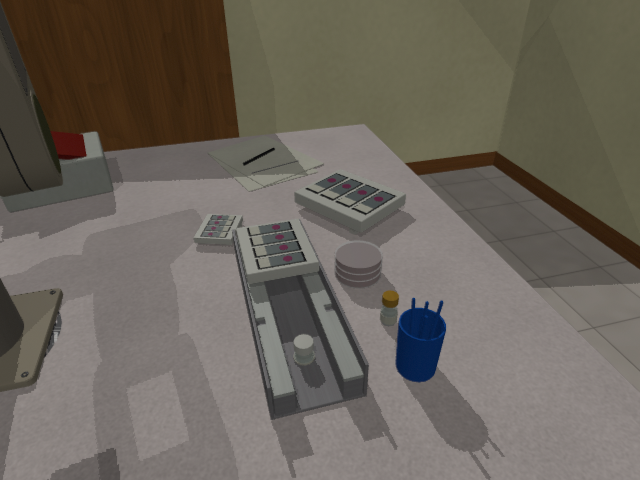

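The top view shows three slide trays: one on the rails (~297,300), a larger one on the bench (~185,180) and a smaller one (~193,347). The one on the rails fits the description. I'll measure it and confirm with a crop.

```bash
cat > h.py <<'E'
from plant import *
import cv2,numpy as np
def ray(c,u,v,z):
    d=c["T"][:3,:3]@[(u-c["cx"])/c["fx"],(v-c["cy"])/c["fy"],1]; o=c["T"][:3,3]
    return o+d*(z-o[2])/d[2]
E
python3 - <<'E'
from h import *
c=read_camera("top");im=c["image"]
cv2.imwrite("pics/crop.png",cv2.resize(im[240:360,230:480,::-1],None,fx=3,fy=3,interpolation=cv2.INTER_CUBIC))
g=cv2.cvtColor(im,cv2.COLOR_RGB2GRAY)
# row/col intensity profiles
print("row300",g[298,244:262].tolist(),g[298,332:350].tolist())
print("col345 y",g[256:275,260].tolist(),g[325:345,260].tolist())
for n,p,z in[("tray",[(254,265),(341,265),(341,336),(254,336)],.082),("rackflange",[(248,263),(461,266),(462,339),(250,337)],.068)]:
    P=np.array([ray(c,u,v,z) for u,v in p]);print(n,np.round(P,4).tolist(),np.linalg.norm(np.roll(P,-1,0)-P,axis=1).round(4))
for u,v,n in[(185,180,"big"),(193,347,"small")]: print(n,ray(c,u,v,.03))
print("pot",ray(c,411,301,.042))
E
```

```text
row300 [107, 107, 107, 103, 94, 83, 77, 76, 75, 79, 95, 118, 127, 126, 113, 84, 71, 74] [75, 75, 69, 63, 85, 116, 127, 123, 102, 79, 68, 67, 67, 67, 66, 67, 67, 67]
col345 y [105, 104, 104, 98, 88, 85, 83, 88, 109, 125, 129, 129, 129, 128, 128, 129, 128, 126, 116] [123, 129, 129, 129, 129, 129, 129, 129, 128, 119, 98, 82, 84, 92, 105, 116, 121, 122, 121, 121]
tray [[0.5569, 0.114, 0.082], [0.5608, -0.0381, 0.082], [0.438, -0.0406, 0.082], [0.4345, 0.1095, 0.082]] [0.1522 0.1229 0.1501 0.1225]
rackflange [[0.5608, 0.1262, 0.068], [0.5654, -0.2538, 0.068], [0.4366, -0.2553, 0.068], [0.4313, 0.1178, 0.068]] [0.3801 0.1288 0.3731 0.1298]
big [0.71553056 0.25449561 0.03      ]
small [0.40759451 0.22459466 0.03      ]
pot [ 0.50068305 -0.16989028  0.042     ]
```

View pics/crop.png

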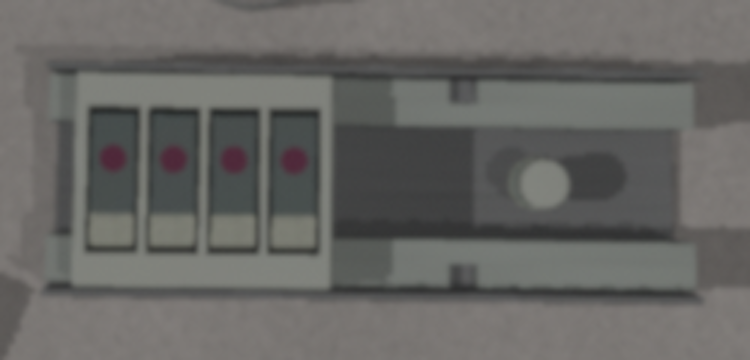

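The crop shows the white tray on the rails (crop x 75–332, full image u 255–341). Its measured size of 152×123 mm matches the description, while the other two trays lie on the bench. Outer-track notches show at crop (463,90) and (463,272), i.e. full image u≈384. I'll push it from its left (+y) end towards world -y.

```bash
cat >> h.py <<'E'
from scipy.spatial.transform import Rotation as R
def inc(target,y_dir=None):
    "shift (units of 0.2 m) and turn (units of pi) from the present pose, tool down, tool y along y_dir"
    s=read_state();R0=R.from_rotvec(s["orientation"]);
    y=np.array([*y_dir,0])/np.linalg.norm(y_dir);z=np.array([0,0,-1.]);M=R.from_matrix(np.c_[np.cross(y,z),y,z])
    return (R0.inv().apply(np.array(target)-s["tool_pos"])/.2).round(3),((R0.inv()*M).as_rotvec()/np.pi).round(3)
E
python3 - <<'E'
from h import *
c=read_camera("top");g=cv2.cvtColor(c["image"],cv2.COLOR_RGB2GRAY)
for v in(270.5,330.5):
    print("notch",ray(c,384.3,v,.05),"railend R",ray(c,461.5,v,.05),"railend L",ray(c,246.5,v,.05))
for v in(275,300,325): print("tray ends",ray(c,254.3,v,.082),ray(c,340.6,v,.082))
print(inc([.53,-.2,.40],(1,.018)),inc([.494,.155,.40],(1,.018)))
E
```

```text
notch [ 0.55465537 -0.11917847  0.05      ] railend R [ 0.55830796 -0.26019402  0.05      ] railend L [0.54818696 0.13054755 0.05      ]
notch [ 0.44691174 -0.1204881   0.05      ] railend R [ 0.45021914 -0.25990691  0.05      ] railend L [0.4410541  0.12643231 0.05      ]
tray ends [0.53942861 0.11282464 0.082     ] [ 0.5433048  -0.03778414  0.082     ]
tray ends [0.49612317 0.11122527 0.082     ] [ 0.49984435 -0.03867538  0.082     ]
tray ends [0.45322464 0.10964093 0.082     ] [ 0.45679356 -0.03955822  0.082     ]
(array([ 2.238, -1.263,  0.022]), array([-0.   , -0.   , -0.411])) (array([ 2.589, -3.013,  0.024]), array([-0.   , -0.   , -0.411]))
```

Emit:
{"op": "arm_command", "data": {"increments": [[0.2, -0.16, 0, 0, 0, -0.04], [0.4, -0.32, 0, 0, 0, -0.08], [0.6, -0.48, 0, 0, 0, -0.12], [0.8, -0.64, 0, 0, 0, -0.16], [1.0, -0.8, 0, 0, 0, -0.2]], "fingers": 1, "force": 20}}

```text
t: 0.82
tool_pos: [0.3213, -0.3601, 0.4046]
orientation: [2.807, 1.41, 0.0]
force: [0.6, -0.6, -0.0]
opening: 0.0477
gripper_force: 0.0
```

Run:
```python
from h import *
print(inc([.494,.155,.38],(1,.025)))
```

```text
(array([ 2.582, -0.845,  0.123]), array([ 0.   , -0.   , -0.212]))
```

Emit:
{"op": "arm_command", "data": {"increments": [[0.2, -0.06, 0, 0, 0, -0.04], [0.4, -0.12, 0, 0, 0, -0.08], [0.6, -0.18, 0, 0, 0, -0.12], [0.8, -0.24, 0, 0, 0, -0.16], [1.0, -0.3, 0, 0, 0, -0.2]]}}

```text
t: 1.45
tool_pos: [0.3929, -0.1643, 0.4047]
orientation: [2.234, 2.209, 0.0]
force: [-0.2, -0.3, -0.1]
opening: 0.0011
gripper_force: 0.0
```

Run:
```python
from h import *
print(inc([.494,.155,.38],(1,.025)))
```

```text
(array([1.602, 0.487, 0.124]), array([ 0.   ,  0.   , -0.012]))
```

Emit:
{"op": "arm_command", "data": {"increments": [[0.2, 0.06, 0, 0, 0, -0.012], [0.4, 0.12, 0, 0, 0, -0.012], [0.6, 0.18, 0, 0, 0, -0.012], [0.8, 0.24, 0, 0, 0, -0.012], [1.0, 0.3, 0, 0, 0, -0.012]]}}

```text
t: 2.08
tool_pos: [0.4559, 0.0348, 0.4047]
orientation: [2.196, 2.246, 0.0]
force: [0.1, 0.2, 0.5]
opening: 0.0001
gripper_force: 0.0
```

Run:
```python
from h import *
print(inc([.494,.155,.38],(1,.025)))
```

```text
(array([0.597, 0.204, 0.124]), array([ 0.   ,  0.   , -0.001]))
```

Emit:
{"op": "arm_command", "data": {"increments": [[0.2, 0.07, 0, 0, 0, 0], [0.4, 0.14, 0, 0, 0, 0], [0.6, 0.204, 0, 0, 0, 0], [0.6, 0.204, 0.2, 0, 0, 0], [0.6, 0.204, 0.4, 0, 0, 0]]}}

```text
t: 2.7
tool_pos: [0.494, 0.1551, 0.324]
orientation: [2.194, 2.247, 0.001]
force: [0.5, 0.2, -0.5]
opening: 0.0006
gripper_force: 0.0
```

Run:
```python
from h import *
print(inc([.494,.155,.249],(1,.025)))
c=read_camera("side");cv2.imwrite("pics/s1.png",c["image"][:,:,::-1])
```

```text
(array([-0.   , -0.   ,  0.375]), array([ 0., -0., -0.]))
```

View pics/s1.png

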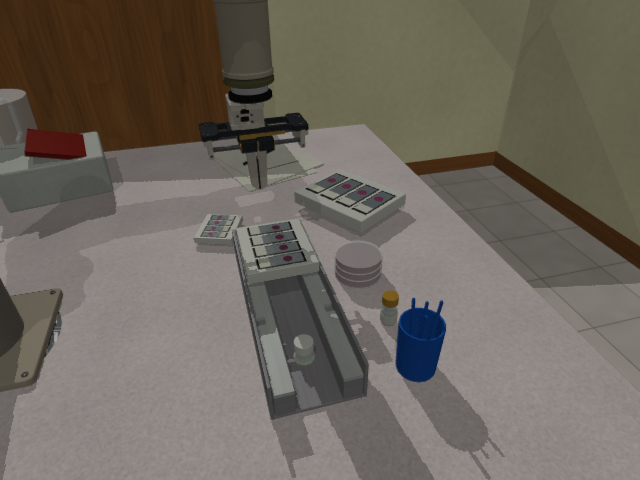

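The shut fingertips at (260,185) are just beyond the tray's far end and in line with its centre. Next I descend.

Emit:
{"op": "arm_command", "data": {"increments": [[0, 0, 0.15, 0, 0, 0], [0, 0, 0.28, 0, 0, 0], [0, 0, 0.375, 0, 0, 0], [-0.03, 0, 0.375, 0, 0, 0], [-0.07, 0, 0.375, 0, 0, 0]]}}

```text
t: 3.38
tool_pos: [0.4947, 0.1399, 0.2509]
orientation: [2.196, 2.246, 0.002]
force: [1.1, 0.6, 0.7]
opening: 0.0008
gripper_force: 0.0
```

Emit:
{"op": "arm_command", "data": {"increments": [[-0.02, 0, 0, 0, 0, 0], [-0.04, 0, 0, 0, 0, 0], [-0.06, 0, 0, 0, 0, 0], [-0.08, 0, 0, 0, 0, 0], [-0.1, 0, 0, 0, 0, 0]]}}

```text
t: 4.0
tool_pos: [0.4946, 0.1201, 0.2497]
orientation: [-2.196, -2.246, -0.0]
force: [-0.4, 2.3, 0.6]
opening: 0.0006
gripper_force: 1.0
```

Emit:
{"op": "arm_command", "data": {"increments": [[-0.03, 0, 0, 0, 0, 0], [-0.06, 0, 0, 0, 0, 0], [-0.09, 0, 0, 0, 0, 0], [-0.12, 0, 0, 0, 0, 0], [-0.15, 0, 0, 0, 0, 0]]}}

```text
t: 4.62
tool_pos: [0.4953, 0.0899, 0.2497]
orientation: [-2.197, -2.246, 0.0]
force: [-0.5, 3.1, 0.9]
opening: 0.0006
gripper_force: 1.5
```

Emit:
{"op": "arm_command", "data": {"increments": [[-0.03, 0, 0, 0, 0, 0], [-0.06, 0, 0, 0, 0, 0], [-0.09, 0, 0, 0, 0, 0], [-0.12, 0, 0, 0, 0, 0], [-0.15, 0, 0, 0, 0, 0]]}}

```text
t: 5.25
tool_pos: [0.496, 0.0599, 0.2497]
orientation: [-2.196, -2.246, 0.0]
force: [-0.3, 3.8, 0.8]
opening: 0.0005
gripper_force: 1.7
```

Run:
```python
from h import *
s=read_state();print(s["tool_pos"],s["force"])
im=[read_camera(n)["image"][a:b,200:520,::-1] for n,a,b in(("side",160,400),("top",230,380))]
cv2.imwrite("pics/p1.png",cv2.resize(np.vstack(im),None,fx=1.5,fy=1.5))
```

```text
[0.49599164 0.05992368 0.24973958] [-0.30069806  3.83491775  0.76050154]
```

View pics/p1.png

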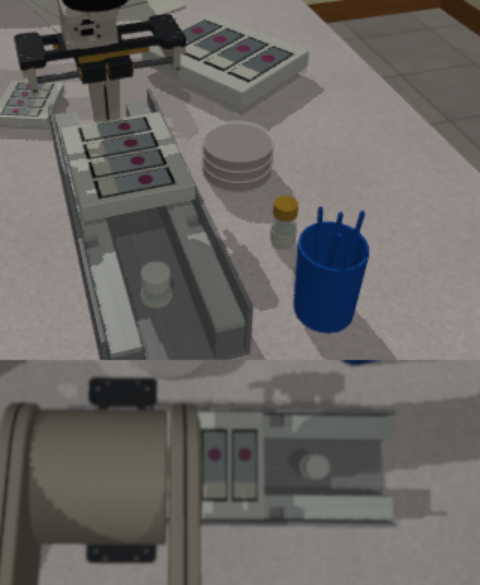

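The fingers are pushing the tray squarely. Its front edge is at top-view u≈377, leaving about 40 mm to go. I'll do one more stroke, then slow down and watch the force.

Emit:
{"op": "arm_command", "data": {"increments": [[-0.03, 0, 0, 0, 0, 0], [-0.06, 0, 0, 0, 0, 0], [-0.09, 0, 0, 0, 0, 0], [-0.11, 0, 0, 0, 0, 0], [-0.13, 0, 0, 0, 0, 0]]}}

```text
t: 5.98
tool_pos: [0.4966, 0.034, 0.2497]
orientation: [-2.197, -2.246, -0.0]
force: [-0.4, 3.0, 0.6]
opening: 0.0003
gripper_force: 1.7
```

Emit:
{"op": "arm_command", "data": {"increments": [[-0.006, 0, 0, 0, 0, 0], [-0.012, 0, 0, 0, 0, 0], [-0.018, 0, 0, 0, 0, 0], [-0.024, 0, 0, 0, 0, 0], [-0.03, 0, 0, 0, 0, 0]]}}

```text
t: 6.6
tool_pos: [0.4967, 0.0283, 0.2497]
orientation: [-2.196, -2.246, 0.0]
force: [-0.1, 3.2, 0.5]
opening: 0.0007
gripper_force: 1.6
```

Emit:
{"op": "arm_command", "data": {"increments": [[-0.004, 0, 0, 0, 0, 0], [-0.008, 0, 0, 0, 0, 0], [-0.012, 0, 0, 0, 0, 0], [-0.016, 0, 0, 0, 0, 0], [-0.02, 0, 0, 0, 0, 0]]}}

```text
t: 7.22
tool_pos: [0.4968, 0.0243, 0.2497]
orientation: [-2.196, -2.246, 0.0]
force: [-0.1, 3.7, 0.0]
opening: 0.0002
gripper_force: 1.5
```

Emit:
{"op": "arm_command", "data": {"increments": [[-0.004, 0, 0, 0, 0, 0], [-0.008, 0, 0, 0, 0, 0], [-0.012, 0, 0, 0, 0, 0], [-0.016, 0, 0, 0, 0, 0], [-0.02, 0, 0, 0, 0, 0]]}}

```text
t: 7.85
tool_pos: [0.4969, 0.0203, 0.2498]
orientation: [-2.196, -2.246, -0.0]
force: [-0.5, 3.0, -0.8]
opening: 0.0005
gripper_force: 1.4
```

Emit:
{"op": "arm_command", "data": {"increments": [[-0.003, 0, 0, 0, 0, 0], [-0.006, 0, 0, 0, 0, 0], [-0.009, 0, 0, 0, 0, 0], [-0.012, 0, 0, 0, 0, 0], [-0.015, 0, 0, 0, 0, 0]]}}

```text
t: 8.48
tool_pos: [0.497, 0.0174, 0.2498]
orientation: [-2.196, -2.246, -0.001]
force: [0.1, 6.5, 0.1]
opening: 0.0002
gripper_force: 2.8
```

Emit:
{"op": "arm_command", "data": {"increments": [[-0.002, 0, 0, 0, 0, 0], [-0.004, 0, 0, 0, 0, 0], [-0.006, 0, 0, 0, 0, 0], [-0.008, 0, 0, 0, 0, 0], [-0.008, 0, 0, 0, 0, 0]]}}

```text
t: 9.1
tool_pos: [0.4972, 0.0168, 0.2499]
orientation: [-2.195, -2.245, -0.004]
force: [2.3, 10.5, -0.7]
opening: 0.0007
gripper_force: 5.4
```

Run:
```python
from h import *
c=read_camera("side")["image"];cv2.imwrite("pics/p2.png",cv2.resize(c[190:400,210:400,::-1],None,fx=2.8,fy=2.8,interpolation=cv2.INTER_CUBIC))
```

```text
(no output)
```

View pics/p2.png

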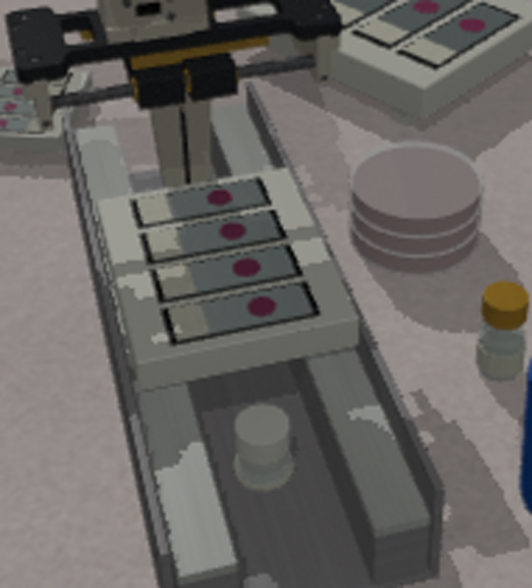

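The tray now sits low between the flanges. The force rose to 10 N with the hand stopped at y≈0.017, as expected against the notch ends. I'll back off and verify its height.

Emit:
{"op": "arm_command", "data": {"increments": [[0.02, 0, 0, 0, 0, 0], [0.06, 0, 0, 0, 0, 0], [0.12, 0, 0, 0, 0, 0], [0.2, 0, 0, 0, 0, 0], [0.3, 0, 0, 0, 0, 0]]}}

```text
t: 9.78
tool_pos: [0.4956, 0.0769, 0.2497]
orientation: [2.197, 2.246, -0.0]
force: [1.3, 0.0, 0.2]
opening: 0.0004
gripper_force: 0.0
```

Emit:
{"op": "arm_command", "data": {"increments": [[0.1, 0, -0.15, 0, 0, 0], [0.25, 0, -0.3, 0, 0, 0], [0.5, 0, -0.45, 0, 0, 0], [0.75, 0, -0.6, 0, 0, 0], [1.0, 0, -0.7, 0, 0, 0]]}}

```text
t: 10.4
tool_pos: [0.4907, 0.2782, 0.3917]
orientation: [2.195, 2.246, 0.003]
force: [0.6, 0.4, 0.0]
opening: 0.0002
gripper_force: 0.0
```

Run:
```python
from h import *
s=read_state();print(s["tool_pos"],s["force"])
c=[read_camera(n)["image"] for n in("side","top")]
a=cv2.resize(c[0][210:360,210:400,::-1],(760,600),interpolation=cv2.INTER_CUBIC)
b=cv2.resize(c[1][240:360,240:480,::-1],(720,360),interpolation=cv2.INTER_CUBIC)
cv2.imwrite("pics/f1.png",a);cv2.imwrite("pics/f2.png",b)
```

```text
[0.49067003 0.2782111  0.39169562] [0.61214094 0.36069648 0.00551004]
```

View pics/f1.png

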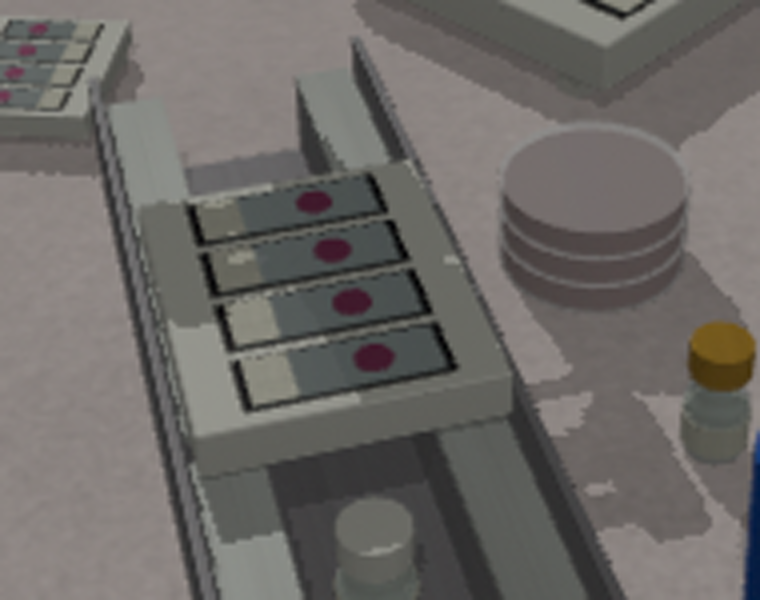

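View pics/f2.png

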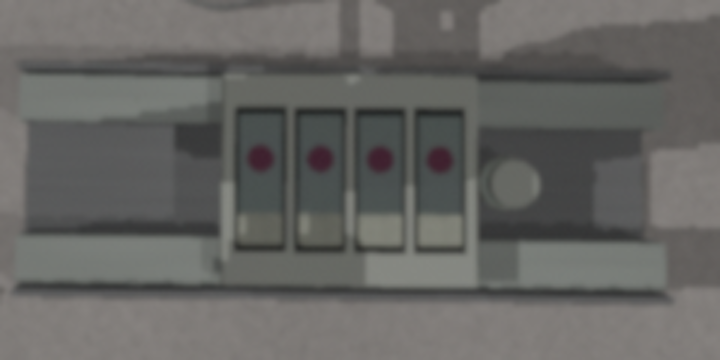

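The side view shows the tray seated low between the flanges with the hand clear. The top view shows it spanning full-image u≈314–399, mid-rack. As a check on height and level, I'll triangulate the slide dots.

Run:
```python
from h import *
cs={n:read_camera(n) for n in("side","top")}
def dots(n,roi):
    c=cs[n];h=c["image"].astype(int);m=((h[...,0]-h[...,1])>30)&((h[...,0]-h[...,2])>8)
    k=np.zeros_like(m);k[roi]=m[roi]
    _,_,st,ce=cv2.connectedComponentsWithStats(k.astype(np.uint8))
    return np.array([p for p,s in zip(ce[1:],st[1:]) if s[4]>8])
a=dots("side",np.s_[235:330,255:330]);b=dots("top",np.s_[270:320,310:400])
a=a[a[:,1].argsort()];b=b[b[:,0].argsort()];print(len(a),len(b))
P=[np.hstack([np.diag([1,1,1])]) for _ in a]
def pm(c):return np.array([[c["fx"],0,c["cx"]],[0,c["fy"],c["cy"]],[0,0,1]])@np.linalg.inv(c["T"])[:3]
X=cv2.triangulatePoints(pm(cs["side"]),pm(cs["top"]),a.T.copy(),b.T.copy());print((X[:3]/X[3]).T.round(4))
print("ends",ray(cs["top"],314.3,300,.076),ray(cs["top"],399.2,300,.076))
```

```text
Traceback (most recent call last):
IndexError: too many indices for array: array is 1-dimensional, but 2 were indexed
```

Run:
```python
from h import *
cs={n:read_camera(n) for n in("side","top")}
def dots(n,r0,r1,c0,c1):
    h=cs[n]["image"].astype(int);m=(h[...,0]-h[...,1])>20
    k=np.zeros(m.shape,np.uint8);k[r0:r1,c0:c1]=m[r0:r1,c0:c1]
    _,_,st,ce=cv2.connectedComponentsWithStats(k)
    return np.array([p for p,s in zip(ce[1:],st[1:]) if s[4]>8]).reshape(-1,2)
a=dots("side",235,330,255,330);b=dots("top",270,320,310,400)
a=a[a[:,1].argsort()];b=b[b[:,0].argsort()];print(len(a),len(b))
def pm(c):return np.array([[c["fx"],0,c["cx"]],[0,c["fy"],c["cy"]],[0,0,1]])@np.linalg.inv(c["T"])[:3]
if len(a)==len(b):
    X=cv2.triangulatePoints(pm(cs["side"]),pm(cs["top"]),a.T.copy(),b.T.copy());print((X[:3]/X[3]).T.round(4))
print("ends",ray(cs["top"],314.3,300,.076),ray(cs["top"],399.2,300,.076))
```

```text
4 4
[[ 0.5131 -0.0136  0.0768]
 [ 0.5135 -0.0487  0.0771]
 [ 0.514  -0.084   0.0772]
 [ 0.5146 -0.1189  0.0771]]
ends [0.49861927 0.00701916 0.076     ] [ 0.50232093 -0.1420948   0.076     ]
```

The dots are level within 0.4 mm at z≈0.077, where the tray should sit at 0.076 home and 0.082 undropped. The tray's centre is at y≈-0.067, against about -0.066 for home. The hand is clear, so I'm handing in.

```bash
python3 -c "
from plant import *
print(close_job())"
```

```text
the job is handed in; nothing more can be done
None
```

The tray was pushed along the rails into its notches and sits level in the middle of the rack; the hand is clear, nothing else was touched, and the job is handed in.

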